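# Snap the food box's lid shut all the way round

### The arm

A 7-joint arm with a two-finger parallel gripper is mounted at the origin on the work surface. World frame = base frame: x ahead of the robot, y to its left, z up, the work surface at z = 0. Lengths are in m, angles in degrees, forces in N, time in s.
With the tool pointing down it reaches from about 0.4 to 0.85 m from the base axis. Payload 10.4 kg.
Tool frame: the origin (TCP) lies midway between the tips of the shut fingers; the grasp point (between the pads) lies 19 mm behind it; y points along the fingers, x is the direction in which the jaws open and shut, and the axes are right-handed (so a half turn about y gives the same grasp; the last joint's range is limited). The gripper opens to 87 mm and grips with 3 to 60 N. Pads are 19 mm wide; open, the fingers measure 117 mm over their backs; the gripper's body (75 mm by 190 mm) begins 51 mm behind the grasp point.
Start: joints at [-64.32, 19.034, -3.707, 83.658, 1.238, 77.344, -5.071], TCP at [0.283, 0.557, 0.223] pointing down, gripper open.
Joint ranges: [-148.97, 148.97], [-28.65, 121.19], [-84.17, 76.75], [9.2, 138.47], [-72.65, 252.65], [3.7, 117.97], [-149.18, 149.18]. Speed limits (degrees/s): [127.2, 127.2, 159.86, 159.86, 180, 180, 180].

### API

Orientations are given as a 3x3 rotation matrix whose columns are the frame's x, y, z axes.
In Python, from rig import arm, optics gives the robot as it stands.
- The arm moves only by the tool play_rows, never from a script. Its argument "rows" is a list of rows, each an object of numbers: "x", "y", "z": the shift along the tool's x, y, z in cm; "wx", "wy", "wz": the turn, a rotation vector about the tool's x, y, z in rad; "claw": the closure, from -1 (fully open) to 1 (shut). A call has 1 to 12 rows; each row shifts and turns the commanded pose from where the row before left it, along the tool's axes as they then stand; what a row does not reach is not made up. A row lasts 1/8 s, in which the tool goes at most 62.5 mm and 10.7 degrees, less where a joint would pass 70% of its speed; a pose out of reach is approached as far as the arm can. A call is refused whole if a number of a shift passes 6.25 or a number of a turn 0.188, either way. A call with a gripper value outside its range is refused whole. The fingers move at their own pace and stop on an object; the grip force is fixed at half the most. Time passes only in rows, so rows that do not move let the fingers close. It gives the time, the measured TCP pose, the force and the opening at its end, in the units of the state.
- arm.read_state(): the state, without advancing time (a new reading comes with each control period).
- optics.capture(name): name is "side" or "top" or "wrist"; returns a dict with "image" (420x560x3 uint8, red, green, blue), "depth" (420x560 float32, m along the optical axis (not along the pixel's ray), 0 where there is no reading), "fx", "fy", "cx", "cy" (pixels), "D" ([k1, k2, p1, p2, k3] as OpenCV has them; the pictures are not rectified), "world_from_camera" (4x4, takes a point from camera to world coordinates). Camera axes: x right, y up, looking along -z (the intrinsics and any distortion apply to the point x, -y, -z); pixel columns grow to the right and rows downward; lengths in m; the calibration is good to about 2 mm. A picture is of the moment at which its call begins.
- arm.job_done(): hands the job in, once; it reports no verdict.
The state is a dict: "t": time; "q": joint angles; "qd": joint speeds; "tau": joint torques, N m; "tcp_pos": TCP position; "eef_rot": TCP orientation; "contact_force": force on the tool from outside, world axes, zero at the start; "moment": the same for the moment, N m; "gripper_width": finger opening in m.
Only numpy, scipy, OpenCV 4.12 (cv2) and the standard library are available. Lean on these libraries where they do the work, as an engineer would, in place of code of your own. Each camera call takes 0.05 s, during which the arm holds its last target.

### The job

The lid of the biscuit box on the chopping board has popped up along all four sides. With the fingertips, press down the rim section by section, all the way round, until every section has clicked fully shut. Only press: lift nothing, leave the box standing where it is, and do not disturb the other things.

Things in the scene. Friction and masses are not known exactly. Their poses are not given: they have to be found in the camera images.
- food_box: Loose clear box of biscuits, about 1 kg, on the board (board top 18 mm above the counter). Foot 110 mm along its x, 160 along y. Origin: underside centre, z up. Pale fixed lid panel, top 63 mm up; round it a teal rim in four straight sections 16 mm wide, a pale rib marking each middle. Section tops: 79 mm up when popped (orange seal shows beneath), 72 when shut; 51 mm (near, far) or 76 mm (left, right) from the centre.
- rim_near (a joint): Travel of the near rim section (long side, at the box's own -x): 0 = popped up, 0.007 m = clicked fully shut, straight down. A snap: it resists with about 10 N at first, less as it goes down, tips over past half travel (3.5 mm) and then snaps itself shut and stays; released before that it springs back up.
- top_near (a point): Middle of the top face of the near rim section (long side, at the box's own -x; 168 x 16 mm, length along the box's y); axes as the box's; it goes down with the section. Press here.
- rim_far (a joint): Travel of the far rim section (long side, at the box's own +x): 0 = popped up, 0.007 m = clicked fully shut, straight down. A snap: it resists with about 10 N at first, less as it goes down, tips over past half travel (3.5 mm) and then snaps itself shut and stays; released before that it springs back up.
- top_far (a point): Middle of the top face of the far rim section (long side, at the box's own +x; 168 x 16 mm, length along the box's y); axes as the box's; it goes down with the section. Press here.
- rim_left (a joint): Travel of the left rim section (short side, at the box's own +y): 0 = popped up, 0.007 m = clicked fully shut, straight down. A snap: it resists with about 10 N at first, less as it goes down, tips over past half travel (3.5 mm) and then snaps itself shut and stays; released before that it springs back up.
- top_left (a point): Middle of the top face of the left rim section (short side, at the box's own +y; 82 x 16 mm, length along the box's x); axes as the box's; it goes down with the section. Press here.
- rim_right (a joint): Travel of the right rim section (short side, at the box's own -y): 0 = popped up, 0.007 m = clicked fully shut, straight down. A snap: it resists with about 10 N at first, less as it goes down, tips over past half travel (3.5 mm) and then snaps itself shut and stays; released before that it springs back up.
- top_right (a point): Middle of the top face of the right rim section (short side, at the box's own -y; 82 x 16 mm, length along the box's x); axes as the box's; it goes down with the section. Press here.
- ramekin: White ceramic ramekin, 78 mm across, 45 mm tall, with capped fine-liners standing in it up to 125 mm above its underside; loose, on the board. Origin: centre of its underside. Leave alone.
- pine_block: Small pine block 60 x 42 x 36 mm, loose, on the board. Origin: centre of its underside. Leave alone.
- tape_dispenser: Clear tape dispenser with a steel spring clip, 77 x 30 x 55 mm, loose, on the board. Origin: centre of its underside. Leave alone.
- pen_tray: Matte black aluminium pen tray 200 x 66 x 20 mm with two pens, loose, on the board. Origin: centre of its underside. Leave alone.
- mug: Blue ceramic mug, 82 mm across, 92 mm tall, on the counter to the right. Origin: centre of its underside. Leave alone.
- jar: Amber jar with steel cap, 76 mm across, 110 mm tall, on the counter to the left. Origin: centre of its underside. Leave alone.

How it is judged:
By the outcome, as a careful person would: the job done as asked, in the order asked, and still so for the second after the job is handed in, with the robot touching nothing.
It also fails if it takes over 64 s, if anything falls off the work surface, if the arm or the gripper's body presses on something with over 40 N, if the wrist force passes 120 N, or if a joint passes its speed limit or range.

## Working session

There is one attempt and no reset: what is moved stays moved. The work goes in short steps, Python scripts to look and compute and a tool call to move; the robot and the scene stay as the last step left them, time stands still between calls to the robot, and variables do not carry over. Pictures are saved under pics/ and viewed, and the job is handed in when it is done.

Besides the shell and the picture viewer there is one more tool, called after "Call:" by a JSON object that holds its "op" and its "data", one argument or row to a line. play_rows: Moves the arm, as the interface text tells. Its arguments: {"type":"object","properties":{"rows":{"type":"array","items":{"type":"object","properties":{"x":{"type":"number"},"y":{"type":"number"},"z":{"type":"number"},"wx":{"type":"number"},"wy":{"type":"number"},"wz":{"type":"number"},"claw":{"type":"number"}}}}},"required":["rows"]}

```bash
ls; mkdir -p pics
python3 - <<'E'
from rig import arm, optics
import cv2,numpy as np
s=arm.read_state()
for k in s: print(k,np.round(s[k],3).tolist())
for n in ("side","top","wrist"):
    c=optics.capture(n); cv2.imwrite(f"pics/{n}0.png",c["image"][:,:,::-1])
    np.savez(f"{n}0.npz",**c)
    print(n,c["fx"],c["fy"],c["cx"],c["cy"],c["D"],np.round(c["world_from_camera"],3).tolist())
E
```

```text
pics
t 0.0
q [-64.321, 19.072, -3.705, 83.705, 1.238, 77.345, -5.071]
qd [0.027, -0.091, -0.047, 0.016, 0.039, 0.053, 0.095]
tau [0.001, -62.326, 0.025, -38.99, -0.061, 0.04, 0.0]
tcp_pos [0.283, 0.557, 0.222]
eef_rot [[0.454, -0.001, -0.891], [0.891, -0.001, 0.454], [-0.001, -1.0, -0.0]]
contact_force [0.2, 0.624, 0.592]
moment [-0.013, -0.011, 0.047]
gripper_width 0.087
side 458.24186191626694 458.24186191626694 280.19242016822216 208.78845699465418 [-0.09173101  0.          0.          0.          0.        ] [[0.826, 0.363, -0.432, -0.1], [-0.564, 0.525, -0.637, -0.937], [-0.005, 0.77, 0.639, 1.071], [0.0, 0.0, 0.0, 1.0]]
top 546.859766427653 546.859766427653 282.1316260426824 202.12977064536193 [-0.03971209  0.          0.          0.          0.        ] [[0.016, 0.983, -0.181, 0.252], [-1.0, 0.014, -0.013, 0.006], [-0.01, 0.181, 0.983, 1.668], [0.0, 0.0, 0.0, 1.0]]
wrist 325.2302919457182 325.2302919457182 282.45952096207446 214.32512610606724 [-0.0684639  0.         0.         0.         0.       ] [[0.453, -0.86, -0.234, 0.218], [0.891, 0.437, 0.121, 0.59], [-0.002, -0.264, 0.965, 0.384], [0.0, 0.0, 0.0, 1.0]]
```

View pics/side0.png

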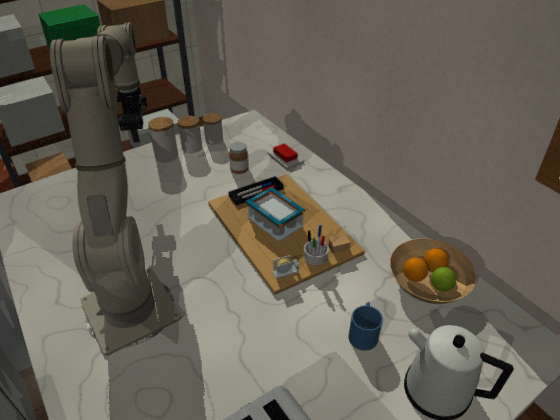

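View pics/top0.png

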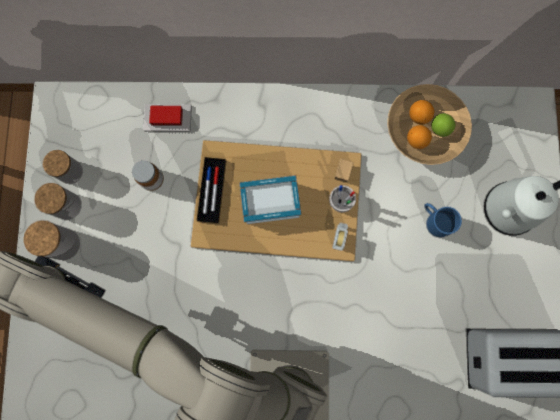

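View pics/wrist0.png

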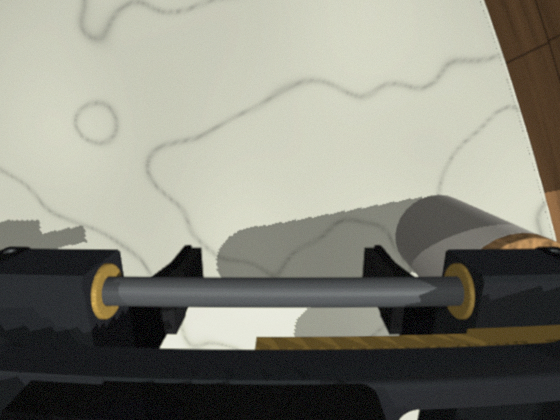

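```bash
cat > h.py <<'E'
import numpy as np,cv2
def ray(c,uv):
    K=np.array([[c["fx"],0,c["cx"]],[0,c["fy"],c["cy"]],[0,0,1.]])
    p=cv2.undistortPoints(np.array(uv,float).reshape(-1,1,2),K,np.array(c["D"],float)).reshape(-1,2)
    T=np.array(c["world_from_camera"]); d=np.c_[p[:,0],-p[:,1],-np.ones(len(p))]@T[:3,:3].T
    return T[:3,3],d
def onz(c,uv,z):
    o,d=ray(c,uv); return o+d*((z-o[2])/d[:,2])[:,None]
def two(c1,u1,c2,u2):
    o1,d1=ray(c1,u1);o2,d2=ray(c2,u2);r=[]
    for a,b in zip(d1,d2):
        A=np.c_[a,-b];t=np.linalg.lstsq(A,o2-o1,rcond=None)[0]
        p,q=o1+a*t[0],o2+b*t[1];r.append(np.r_[(p+q)/2,np.linalg.norm(p-q)])
    return np.array(r)
def teal(im,lo=(85,90,50),hi=(105,255,255)):
    return cv2.inRange(cv2.cvtColor(im,cv2.COLOR_RGB2HSV),lo,hi)
E
python3 - <<'E'
from h import *
q={}
for n in("top","side"):
    c=dict(np.load(f"{n}0.npz")); im=c["image"]
    x0,y0,x1,y1=(230,165,310,230) if n=="top" else (235,175,315,245)
    m=teal(im); mm=np.zeros_like(m); mm[y0:y1,x0:x1]=m[y0:y1,x0:x1]
    v=np.argwhere(mm)[:,::-1]; 
    h=cv2.convexHull(v.astype(np.float32)); 
    for e in(1,2,3,4,5,6):
        a=cv2.approxPolyDP(h,e,True)
        if len(a)<=4:break
    print(n,len(v),a.reshape(-1,2).tolist())
    w=onz(c,v,0.097); r=cv2.minAreaRect((w[:,:2]*1000).astype(np.float32)); print(r)
    # depth-based heights
    o,d=ray(c,v); dep=c["depth"][v[:,1],v[:,0]]; p=o+d*dep[:,None]; print("z",np.percentile(p[:,2],[5,25,50,75,95]).round(4), p.mean(0).round(4))
    hh=p[:,2]>0.085; print(hh.sum(), cv2.minAreaRect((p[hh][:,:2]*1000).astype(np.float32)))
    big=cv2.resize(im[y0-20:y1+20,x0-20:x1+20],None,fx=6,fy=6,interpolation=cv2.INTER_CUBIC)[:600]
    cv2.imwrite(f"pics/{n}0z.png",big[:,:,::-1])
E
```

```text
top 825 [[300.0, 213.0], [245.0, 221.0], [240.0, 183.0], [294.0, 176.0]]
((551.9080200195312, 61.99903869628906), (116.49483489990234, 165.42881774902344), 8.074531555175781)
z [0.0901 0.0941 0.0965 0.0989 0.1025] [0.5476 0.0614 0.1077]
814 ((430.5394287109375, 45.280731201171875), (364.817626953125, 165.36309814453125), 7.814374923706055)
side 491 [[303.0, 210.0], [278.0, 225.0], [246.0, 200.0], [273.0, 188.0]]
((553.4547119140625, 62.325469970703125), (122.42511749267578, 171.58245849609375), 7.349982738494873)
z [0.0923 0.0962 0.0981 0.0998 0.1022] [0.5478 0.0599 0.0972]
486 ((553.6012573242188, 64.01046752929688), (122.91188049316406, 178.6411590576172), 5.1686506271362305)
```

```bash
ls pics
```

```text
side0.png
side0z.png
top0.png
top0z.png
wrist0.png
```

View pics/top0z.png

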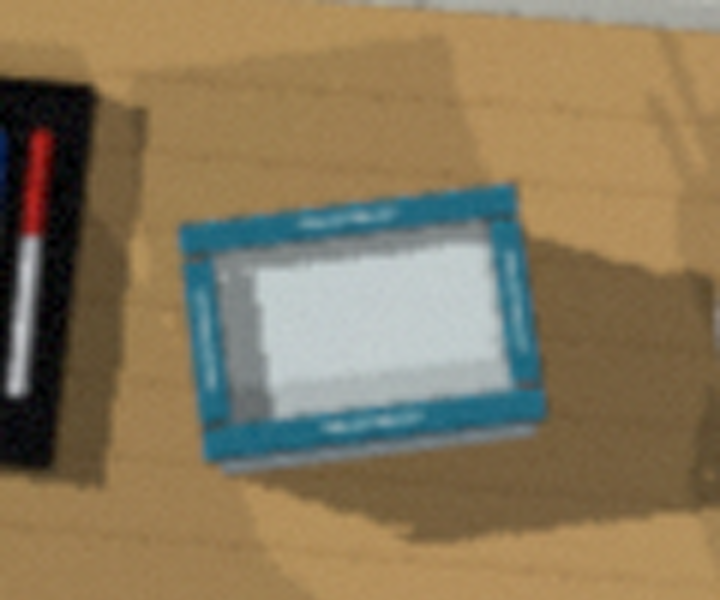

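View pics/side0z.png

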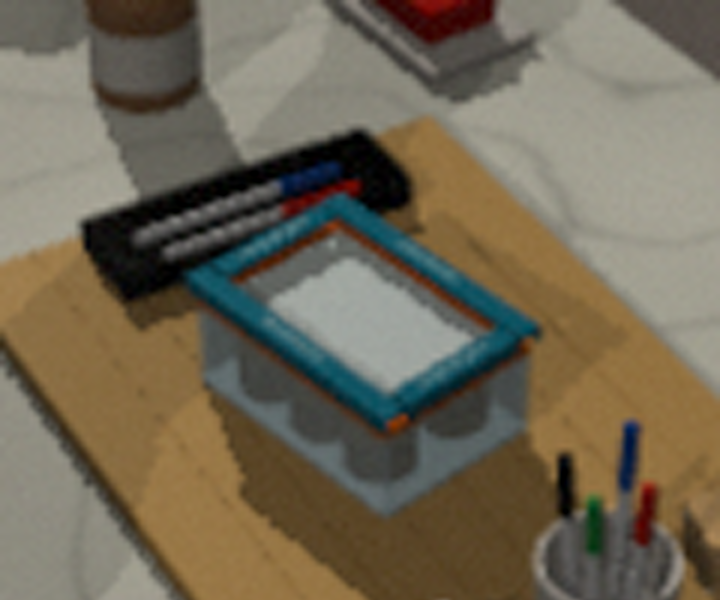

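Run:
```python
from h import *
t=dict(np.load("top0.npz"));s=dict(np.load("side0.npz"))
# NR NL FL FR
r=two(t,[[300,213],[245,221],[240,183],[294,176]],s,[[278,225],[246,200],[273,188],[303,210]])
print(r.round(4)); print(r.mean(0).round(4))
a=np.radians(7.7);R=np.array([[np.cos(a),-np.sin(a)],[np.sin(a),np.cos(a)]])
c=np.array([.5527,.0622])
for n,p in dict(near=(-.051,0),far=(.051,0),left=(0,.076),right=(0,-.076)).items(): print(n,(c+R@p).round(4))
# pens etc. heights near the box
for n,cc in(("top",t),("side",s)):
    H,W=cc["depth"].shape; v=np.stack(np.meshgrid(np.arange(W),np.arange(H)),-1).reshape(-1,2)
    o,d=ray(cc,v); p=o+d*cc["depth"].reshape(-1,1)
    k=(abs(p[:,0]-.55)<.17)&(p[:,1]<-.03)&(p[:,1]>-.2)&(p[:,2]>.05)&(p[:,2]<.3); print(n,p[k].min(0).round(3),p[k].max(0).round(3))
```

```text
[[ 5.091e-01 -2.630e-02  9.470e-02  2.200e-03]
 [ 4.834e-01  1.319e-01  1.044e-01  1.400e-03]
 [ 6.010e-01  1.494e-01  9.290e-02  7.600e-03]
 [ 6.211e-01 -8.000e-03  9.120e-02  3.000e-04]]
[0.5537 0.0617 0.0958 0.0029]
near [0.5022 0.0554]
far [0.6032 0.069 ]
left [0.5425 0.1375]
right [ 0.5629 -0.0131]
top [ 0.412 -0.192  0.05 ] [ 0.685 -0.117  0.142]
side [ 0.416 -0.194  0.05 ] [ 0.69  -0.115  0.143]
```

```bash
cat > plan.py <<'E'
import sys,numpy as np
from rig import arm
from scipy.spatial.transform import Rotation as Ro
def plan(goal,yaw,n,p0=None):
    s=arm.read_state(); p=np.array(s["tcp_pos"]) if p0 is None else np.array(p0); R=np.array(s["eef_rot"])
    # level target
    a=np.radians(yaw); Rt=np.array([[np.cos(a),0,-np.sin(a)],[np.sin(a),0,np.cos(a)],[0,-1,0]]).astype(float)
    Rt[:,2]=np.cross(Rt[:,0],Rt[:,1])
    w=Ro.from_matrix(R.T@Rt).as_rotvec()
    step=(np.array(goal)-p)/n
    for i in range(n):
        sh=R.T@step*100
        print("shift",sh.round(2),"turn",(w/n).round(3)); R=R@Ro.from_rotvec(w/n).as_matrix()
if __name__=="__main__":
    a=list(map(float,sys.argv[1:])); plan(a[:3],a[3],int(a[4]))
E
python3 plan.py .5425 .136 .16 7.7 11
```

```text
shift [-2.34  0.57 -3.83] turn [ 0.     0.088 -0.   ]
shift [-1.99  0.57 -4.02] turn [ 0.     0.088 -0.   ]
shift [-1.63  0.57 -4.18] turn [ 0.     0.088 -0.   ]
shift [-1.26  0.56 -4.31] turn [ 0.     0.088 -0.   ]
shift [-0.88  0.56 -4.41] turn [ 0.     0.088 -0.   ]
shift [-0.49  0.56 -4.47] turn [ 0.     0.088 -0.   ]
shift [-0.1   0.56 -4.49] turn [ 0.     0.088 -0.   ]
shift [ 0.3   0.56 -4.48] turn [ 0.     0.088 -0.   ]
shift [ 0.69  0.56 -4.44] turn [ 0.     0.088 -0.   ]
shift [ 1.08  0.56 -4.36] turn [ 0.     0.088 -0.   ]
shift [ 1.46  0.56 -4.25] turn [ 0.     0.088 -0.   ]
```

Call:
{"op": "play_rows", "data": {
  "rows": [
    {"x": -2.34,"y": 0,"z": -3.83,"wy": 0.088,"claw": 1},
    {"x": -1.99,"y": 0,"z": -4.02,"wy": 0.088,"claw": 1},
    {"x": -1.63,"y": 0,"z": -4.18,"wy": 0.088,"claw": 1},
    {"x": -1.26,"y": 0,"z": -4.31,"wy": 0.088,"claw": 1},
    {"x": -0.88,"y": 0,"z": -4.41,"wy": 0.088,"claw": 1},
    {"x": -0.49,"y": 0,"z": -4.47,"wy": 0.088,"claw": 1},
    {"x": -0.1,"y": 0,"z": -4.49,"wy": 0.088,"claw": 1},
    {"x": 0.3,"y": 0,"z": -4.48,"wy": 0.088,"claw": 1},
    {"x": 0.69,"y": 0,"z": -4.44,"wy": 0.088,"claw": 1},
    {"x": 1.08,"y": 1.5,"z": -4.36,"wy": 0.088,"claw": 1},
    {"x": 1.46,"y": 2.5,"z": -4.25,"wy": 0.088,"claw": 1},
    {"claw": 1}
  ]
}}

```text
invalid input at $.rows[0]: expected keys x, y, z, wx, wy, wz, claw
```

```bash
python3 plan.py .5425 .136 .11 7.7 1
python3 - <<'E'
from rig import arm, optics
import cv2,numpy as np
s=arm.read_state()
for k in ("t","tcp_pos","contact_force","gripper_width","q"): print(k,np.round(s[k],4).tolist())
for n in ("side","top","wrist"):
    c=optics.capture(n); np.savez(f"{n}1.npz",**c); cv2.imwrite(f"pics/{n}1.png",c["image"][:,:,::-1])
E
```

```text
shift [-25.73  11.22 -42.18] turn [ 0.001  0.966 -0.001]
t 0.15
tcp_pos [0.2834, 0.5568, 0.222]
contact_force [-0.1927, 0.2656, 1.0168]
gripper_width 0.0867
q [-64.3203, 19.0628, -3.7073, 83.6924, 1.2363, 77.3442, -5.0699]
```

View pics/wrist1.png

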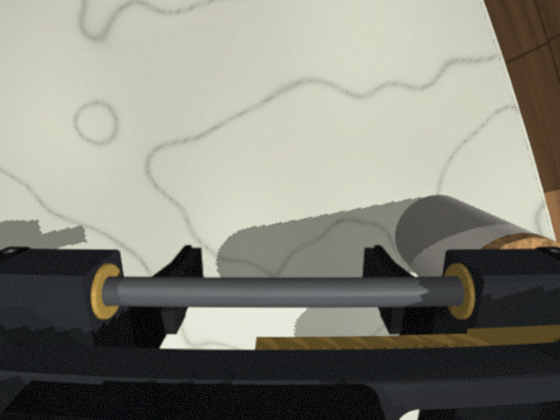

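View pics/side1.png

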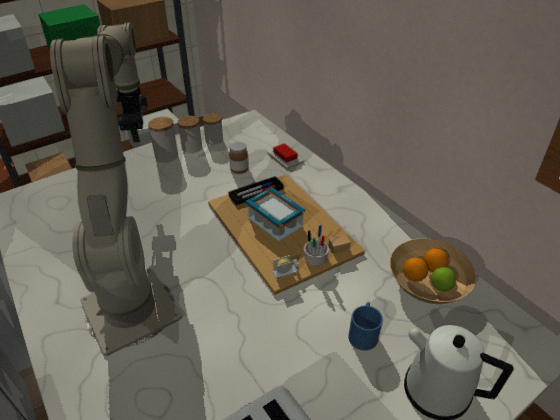

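The call was refused and nothing moved; the wrist and side pictures show the same scene as before. I'll resend it with all the keys.

Call:
{"op": "play_rows", "data": {
  "rows": [
    {"x": -2.34,"y": 0,"z": -3.83,"wx": 0,"wy": 0.088,"wz": 0,"claw": 1},
    {"x": -1.99,"y": 0,"z": -4.02,"wx": 0,"wy": 0.088,"wz": 0,"claw": 1},
    {"x": -1.63,"y": 0,"z": -4.18,"wx": 0,"wy": 0.088,"wz": 0,"claw": 1},
    {"x": -1.26,"y": 0,"z": -4.31,"wx": 0,"wy": 0.088,"wz": 0,"claw": 1},
    {"x": -0.88,"y": 0,"z": -4.41,"wx": 0,"wy": 0.088,"wz": 0,"claw": 1},
    {"x": -0.49,"y": 0,"z": -4.47,"wx": 0,"wy": 0.088,"wz": 0,"claw": 1},
    {"x": -0.1,"y": 0,"z": -4.49,"wx": 0,"wy": 0.088,"wz": 0,"claw": 1},
    {"x": 0.3,"y": 0,"z": -4.48,"wx": 0,"wy": 0.088,"wz": 0,"claw": 1},
    {"x": 0.69,"y": 0,"z": -4.44,"wx": 0,"wy": 0.088,"wz": 0,"claw": 1},
    {"x": 1.08,"y": 1.5,"z": -4.36,"wx": 0,"wy": 0.088,"wz": 0,"claw": 1},
    {"x": 1.46,"y": 2.5,"z": -4.25,"wx": 0,"wy": 0.088,"wz": 0,"claw": 1},
    {"x": 0,"y": 0,"z": 0,"wx": 0,"wy": 0,"wz": 0,"claw": 1}
  ]
}}

```text
t: 1.8
tcp_pos: [0.5425, 0.1318, 0.1807]
eef_rot: [[0.992, -0.002, -0.125], [0.125, -0.003, 0.992], [-0.003, -1.0, -0.002]]
contact_force: [-0.6, 0.9, -0.8]
gripper_width: 0.0005
```

```bash
python3 plan.py .5425 .136 .11 7.7 1
python3 - <<'E'
from rig import arm, optics
import cv2,numpy as np
s=arm.read_state()
for k in ("t","tcp_pos","contact_force","gripper_width","q"): print(k,np.round(s[k],4).tolist())
for n in ("side","top","wrist"):
    c=optics.capture(n); np.savez(f"{n}1.npz",**c); cv2.imwrite(f"pics/{n}2.png",c["image"][:,:,::-1])
E
```

```text
shift [0.07 7.07 0.43] turn [ 0.002 -0.009 -0.003]
t 1.8
tcp_pos [0.5425, 0.1318, 0.1807]
contact_force [-0.623, 0.8882, -0.765]
gripper_width 0.0005
q [-35.6157, 12.3469, 19.795, 98.1566, -4.292, 70.4224, -7.6282]
```

View pics/wrist2.png

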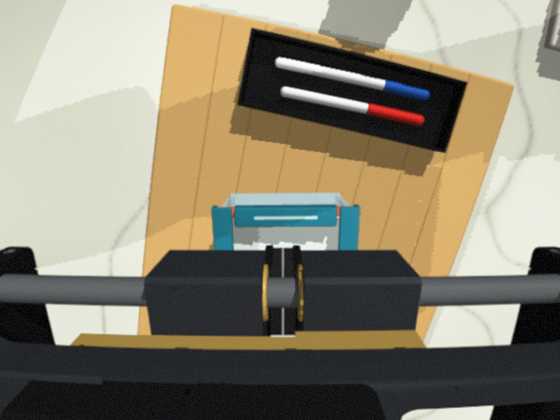

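View pics/side2.png

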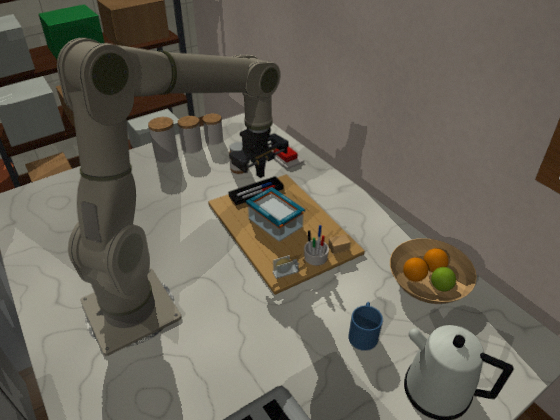

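The wrist picture shows the left section at about (285,215), with its pale rib at (284,217). The fingers are shut and nothing has been touched. I'll cast the left section's pixels as a cross-check.

Run:
```python
from h import *
c=dict(np.load("wrist1.npz")); m=teal(c["image"]); m[:, :234]=0; m[:,336:]=0; m[235:]=0;m[:204]=0
v=np.argwhere(m)[:,::-1].astype(float); print(v.min(0),v.max(0),len(v))
rc=cv2.minAreaRect(v.astype(np.float32)); print(rc)
w=onz(c,[rc[0],(284,217),(236,207),(334,207),(236,226),(334,226)],0.097); print(w.round(4))
vi=v.astype(int);o,d=ray(c,v);p=o+d*c["depth"][vi[:,1],vi[:,0]][:,None];print(np.median(p,0).round(4))
print(c["world_from_camera"].round(3))
```

```text
[235. 205.] [335. 226.] 1911
((285.0, 215.5), (21.0, 100.0), 90.0)
[[0.5423 0.1399 0.097 ]
 [0.5417 0.1386 0.097 ]
 [0.5033 0.1417 0.097 ]
 [0.5795 0.1518 0.097 ]
 [0.5047 0.1261 0.097 ]
 [0.5822 0.1364 0.097 ]]
[0.5421 0.1407 0.0967]
[[ 0.991 -0.128 -0.034  0.532]
 [ 0.132  0.956  0.262  0.208]
 [-0.001 -0.264  0.964  0.344]
 [ 0.     0.     0.     1.   ]]
```

Call:
{"op": "play_rows", "data": {
  "rows": [
    {"x": 0.1,"y": 3.5,"z": 0.6,"wx": 0,"wy": 0,"wz": 0,"claw": 1},
    {"x": 0,"y": 3.5,"z": 0,"wx": 0,"wy": 0,"wz": 0,"claw": 1},
    {"x": 0,"y": 0,"z": 0,"wx": 0,"wy": 0,"wz": 0,"claw": 1}
  ]
}}

```text
t: 2.33
tcp_pos: [0.5406, 0.1433, 0.1111]
eef_rot: [[0.991, -0.004, -0.134], [0.134, -0.001, 0.991], [-0.004, -1.0, -0.0]]
contact_force: [0.7, 0.4, 0.3]
gripper_width: 0.0003
```

Call:
{"op": "play_rows", "data": {
  "rows": [
    {"x": 0,"y": 0.6,"z": 0,"wx": 0,"wy": 0,"wz": 0,"claw": 1},
    {"x": 0,"y": 0.6,"z": 0,"wx": 0,"wy": 0,"wz": 0,"claw": 1},
    {"x": 0,"y": 0,"z": 0,"wx": 0,"wy": 0,"wz": 0,"claw": 1}
  ]
}}

```text
t: 2.7
tcp_pos: [0.5425, 0.1423, 0.1009]
eef_rot: [[0.991, 0.0, -0.132], [0.132, 0.0, 0.991], [0.0, -1.0, 0.0]]
contact_force: [0.3, -0.7, 1.2]
gripper_width: 0.0005
```

Call:
{"op": "play_rows", "data": {
  "rows": [
    {"x": 0,"y": 0,"z": -0.5,"wx": 0,"wy": 0,"wz": 0,"claw": 1},
    {"x": 0,"y": 0,"z": 0,"wx": 0,"wy": 0,"wz": 0,"claw": 1}
  ]
}}

```text
t: 2.95
tcp_pos: [0.5434, 0.1366, 0.1009]
eef_rot: [[0.991, 0.001, -0.131], [0.131, 0.0, 0.991], [0.001, -1.0, 0.0]]
contact_force: [0.2, 0.1, 0.2]
gripper_width: 0.0004
```

Call:
{"op": "play_rows", "data": {
  "rows": [
    {"x": 0,"y": 0.3,"z": 0,"wx": 0,"wy": 0,"wz": 0,"claw": 1},
    {"x": 0,"y": 0.2,"z": 0,"wx": 0,"wy": 0,"wz": 0,"claw": 1},
    {"x": 0,"y": 0,"z": 0,"wx": 0,"wy": 0,"wz": 0,"claw": 1}
  ]
}}

```text
t: 3.32
tcp_pos: [0.5433, 0.1373, 0.0957]
eef_rot: [[0.991, 0.001, -0.132], [0.132, 0.0, 0.991], [0.001, -1.0, 0.0]]
contact_force: [-0.6, 0.3, 4.0]
gripper_width: 0.0006
```

Call:
{"op": "play_rows", "data": {
  "rows": [
    {"x": 0,"y": 0.2,"z": 0,"wx": 0,"wy": 0,"wz": 0,"claw": 1},
    {"x": 0,"y": 0,"z": 0,"wx": 0,"wy": 0,"wz": 0,"claw": 1}
  ]
}}

```text
t: 3.58
tcp_pos: [0.5427, 0.1373, 0.0931]
eef_rot: [[0.991, -0.001, -0.132], [0.132, -0.0, 0.991], [-0.001, -1.0, -0.0]]
contact_force: [0.7, -0.5, -0.3]
gripper_width: 0.0008
```

Call:
{"op": "play_rows", "data": {
  "rows": [
    {"x": 0,"y": 0.2,"z": 0,"wx": 0,"wy": 0,"wz": 0,"claw": 1},
    {"x": 0,"y": 0.2,"z": 0,"wx": 0,"wy": 0,"wz": 0,"claw": 1},
    {"x": 0,"y": 0,"z": 0,"wx": 0,"wy": 0,"wz": 0,"claw": 1}
  ]
}}

```text
t: 3.95
tcp_pos: [0.543, 0.1374, 0.0904]
eef_rot: [[0.991, -0.0, -0.132], [0.132, 0.001, 0.991], [-0.0, -1.0, 0.001]]
contact_force: [-4.7, -1.7, 11.3]
gripper_width: 0.0006
```

Call:
{"op": "play_rows", "data": {
  "rows": [
    {"x": 0,"y": 0.1,"z": 0,"wx": 0,"wy": 0,"wz": 0,"claw": 1},
    {"x": 0,"y": 0,"z": 0,"wx": 0,"wy": 0,"wz": 0,"claw": 1}
  ]
}}

```text
t: 4.2
tcp_pos: [0.543, 0.1374, 0.0902]
eef_rot: [[0.991, -0.0, -0.131], [0.131, 0.001, 0.991], [0.0, -1.0, 0.001]]
contact_force: [-9.5, -2.8, 20.4]
gripper_width: 0.0005
```

Call:
{"op": "play_rows", "data": {
  "rows": [
    {"x": 0,"y": -2,"z": 0,"wx": 0,"wy": 0,"wz": 0,"claw": 1},
    {"x": 0,"y": -2,"z": 0,"wx": 0,"wy": 0,"wz": 0,"claw": 1},
    {"x": 0,"y": 0,"z": 0,"wx": 0,"wy": 0,"wz": 0,"claw": 1}
  ]
}}

```text
t: 4.58
tcp_pos: [0.5439, 0.1376, 0.1297]
eef_rot: [[0.991, 0.002, -0.132], [0.132, 0.001, 0.991], [0.003, -1.0, 0.001]]
contact_force: [-0.2, -0.1, -0.3]
gripper_width: 0.0007
```

```bash
cat > look.py <<'E'
import sys
from rig import arm, optics
from h import *
k=sys.argv[1]; s=arm.read_state(); print(np.round(s["tcp_pos"],4),s["t"])
ims=[]
for n,(x0,y0,x1,y1) in (("top",(190,140,370,260)),("side",(210,160,370,290))):
    c=optics.capture(n); np.savez(f"{n}_{k}.npz",**c)
    ims.append(cv2.resize(c["image"][y0:y1,x0:x1],(400,int(400*(y1-y0)/(x1-x0))),interpolation=cv2.INTER_CUBIC))
    m=teal(c["image"]); a,b,e,f=(230,165,310,230) if n=="top" else (235,175,315,245); mm=np.zeros_like(m); mm[b:f,a:e]=m[b:f,a:e]
    v=np.argwhere(mm)[:,::-1]; w=onz(c,v,.0935); print(n,len(v),cv2.minAreaRect((w[:,:2]*1000).astype(np.float32)))
H=max(i.shape[0] for i in ims); cv2.imwrite(f"pics/look_{k}.png",np.hstack([np.pad(i,((0,H-i.shape[0]),(0,0),(0,0))) for i in ims])[:,:,::-1])
c=optics.capture("wrist"); np.savez(f"wrist_{k}.npz",**c); cv2.imwrite(f"pics/w_{k}.png",c["image"][:,:,::-1])
E
python3 look.py a; python3 plan.py .5625 -.012 .13 7.7 3
```

```text
[0.5439 0.1376 0.1297] 4.575
top 504 ((555.9307861328125, 38.69328689575195), (116.68958282470703, 116.95061492919922), 8.07761287689209)
side 478 ((554.4693603515625, 65.44801330566406), (123.53173065185547, 169.55494689941406), 6.30549955368042)
shift [ 0.   -0.08 -5.02] turn [ 0.    -0.001 -0.   ]
shift [ 0.   -0.08 -5.02] turn [ 0.    -0.001 -0.   ]
shift [-0.   -0.08 -5.02] turn [ 0.    -0.001 -0.   ]
```

View pics/look_a.png

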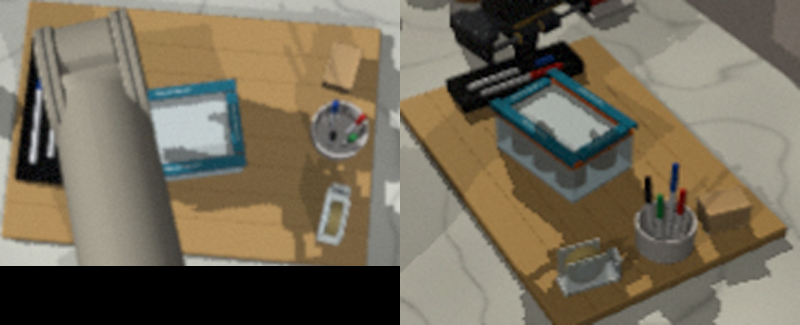

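View pics/w_a.png

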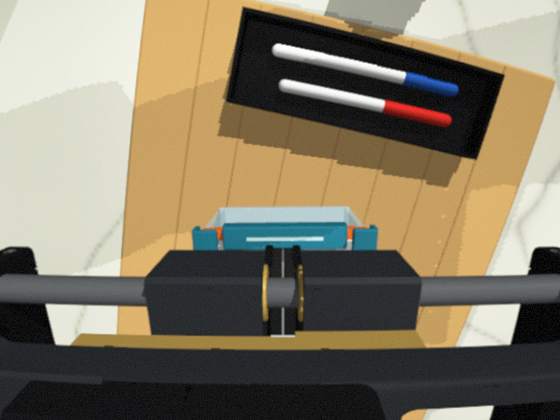

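The wrist view shows the left section (285,235) sitting below its neighbours, with orange showing at both ends. The box and the other things look unmoved. I'll go round in order, so near comes next.

```bash
python3 plan.py .5035 .0555 .106 7.7 1
```

```text
shift [-4.94  2.16 -7.58] turn [ 0.    -0.002 -0.001]
```

Call:
{"op": "play_rows", "data": {
  "rows": [
    {"x": -1.7,"y": 0,"z": -2.5,"wx": 0,"wy": 0,"wz": 0,"claw": 1},
    {"x": -1.7,"y": 0,"z": -2.6,"wx": 0,"wy": 0,"wz": 0,"claw": 1},
    {"x": -1.5,"y": 0,"z": -2.5,"wx": 0,"wy": 0,"wz": 0,"claw": 1},
    {"x": 0,"y": 1.3,"z": 0,"wx": 0,"wy": 0,"wz": 0,"claw": 1},
    {"x": 0,"y": 1.0,"z": 0,"wx": 0,"wy": 0,"wz": 0,"claw": 1},
    {"x": 0,"y": 0,"z": 0,"wx": 0,"wy": 0,"wz": 0,"claw": 1},
    {"x": 0,"y": 0,"z": 0,"wx": 0,"wy": 0,"wz": 0,"claw": 1}
  ]
}}

```text
t: 5.6
tcp_pos: [0.5046, 0.056, 0.1054]
eef_rot: [[0.991, -0.0, -0.133], [0.133, -0.0, 0.991], [-0.0, -1.0, -0.0]]
contact_force: [-0.4, 0.3, -0.9]
gripper_width: 0.0003
```

```bash
python3 plan.py .5035 .0555 .099 7.7 1
python3 - <<'E'
from h import *
from rig import optics
c=optics.capture("wrist"); cv2.imwrite("pics/w_b.png",c["image"][:,:,::-1]); c=optics.capture("side"); cv2.imwrite("pics/s_b.png",cv2.resize(c["image"][150:290,200:360],None,fx=4,fy=4,interpolation=cv2.INTER_CUBIC)[:,:,::-1])
E
```

```text
shift [-0.12  0.64 -0.04] turn [ 0.    -0.001 -0.   ]
```

View pics/s_b.png

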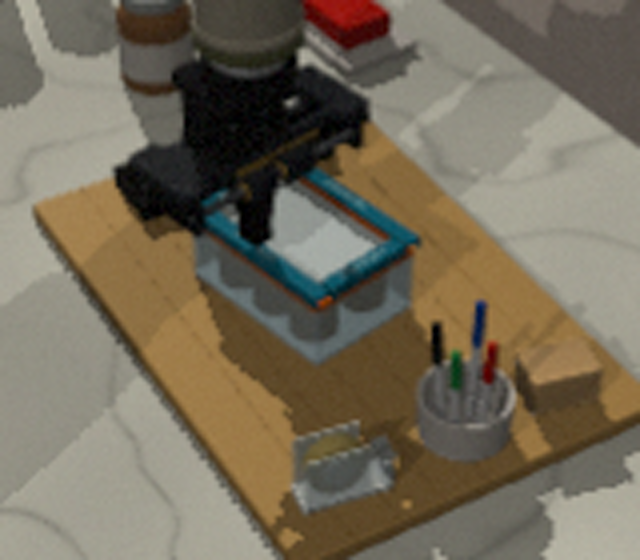

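The fingertips are just above the middle of the near section (crop 257,240). Pressing now.

Call:
{"op": "play_rows", "data": {
  "rows": [
    {"x": -0.1,"y": 0.5,"z": 0,"wx": 0,"wy": 0,"wz": 0,"claw": 1},
    {"x": 0,"y": 0.3,"z": 0,"wx": 0,"wy": 0,"wz": 0,"claw": 1},
    {"x": 0,"y": 0.2,"z": 0,"wx": 0,"wy": 0,"wz": 0,"claw": 1},
    {"x": 0,"y": 0,"z": 0,"wx": 0,"wy": 0,"wz": 0,"claw": 1}
  ]
}}

```text
t: 6.2
tcp_pos: [0.5033, 0.0554, 0.0955]
eef_rot: [[0.991, -0.0, -0.132], [0.132, 0.0, 0.991], [-0.0, -1.0, 0.0]]
contact_force: [-1.1, -1.1, 3.5]
gripper_width: 0.0006
```

Call:
{"op": "play_rows", "data": {
  "rows": [
    {"x": 0,"y": 0.2,"z": 0,"wx": 0,"wy": 0,"wz": 0,"claw": 1},
    {"x": 0,"y": 0.2,"z": 0,"wx": 0,"wy": 0,"wz": 0,"claw": 1},
    {"x": 0,"y": 0,"z": 0,"wx": 0,"wy": 0,"wz": 0,"claw": 1}
  ]
}}

```text
t: 6.58
tcp_pos: [0.5034, 0.0553, 0.0912]
eef_rot: [[0.991, -0.0, -0.132], [0.132, -0.0, 0.991], [-0.0, -1.0, -0.0]]
contact_force: [0.4, -0.1, -0.4]
gripper_width: 0.0006
```

Call:
{"op": "play_rows", "data": {
  "rows": [
    {"x": 0,"y": 0.2,"z": 0,"wx": 0,"wy": 0,"wz": 0,"claw": 1},
    {"x": 0,"y": 0,"z": 0,"wx": 0,"wy": 0,"wz": 0,"claw": 1}
  ]
}}

```text
t: 6.82
tcp_pos: [0.5037, 0.0553, 0.0904]
eef_rot: [[0.991, 0.0, -0.131], [0.131, 0.0, 0.991], [0.0, -1.0, 0.0]]
contact_force: [-4.2, -0.6, 10.5]
gripper_width: 0.0006
```

Call:
{"op": "play_rows", "data": {
  "rows": [
    {"x": 0,"y": -2,"z": 0,"wx": 0,"wy": 0,"wz": 0,"claw": 1},
    {"x": 0,"y": -1.9,"z": 0,"wx": 0,"wy": 0,"wz": 0,"claw": 1},
    {"x": 1.7,"y": 0,"z": -2.4,"wx": 0,"wy": 0,"wz": 0,"claw": 1},
    {"x": 1.7,"y": 0,"z": -2.5,"wx": 0,"wy": 0,"wz": 0,"claw": 1},
    {"x": 1.6,"y": 0,"z": -2.5,"wx": 0,"wy": 0,"wz": 0,"claw": 1},
    {"x": 0,"y": 1.2,"z": 0,"wx": 0,"wy": 0,"wz": 0,"claw": 1},
    {"x": 0,"y": 1.0,"z": 0,"wx": 0,"wy": 0,"wz": 0,"claw": 1},
    {"x": 0,"y": 0,"z": 0,"wx": 0,"wy": 0,"wz": 0,"claw": 1},
    {"x": 0,"y": 0,"z": 0,"wx": 0,"wy": 0,"wz": 0,"claw": 1}
  ]
}}

```text
t: 7.95
tcp_pos: [0.5626, -0.0108, 0.1067]
eef_rot: [[0.991, 0.0, -0.133], [0.133, 0.0, 0.991], [0.0, -1.0, 0.0]]
contact_force: [-0.4, 0.3, 0.2]
gripper_width: 0.0002
```

```bash
python3 look.py c;python3 plan.py .563 -.012 .099 7.7 1
python3 - <<'E'
from h import *
c=np.load("side_c.npz"); cv2.imwrite("pics/s_c.png",cv2.resize(c["image"][150:290,200:360],None,fx=4,fy=4,interpolation=cv2.INTER_CUBIC)[:,:,::-1])
E
```

```text
[ 0.5626 -0.0108  0.1067] 7.95
top 418 ((547.4613037109375, 94.85621643066406), (117.88224792480469, 98.69840240478516), 7.9054789543151855)
side 360 ((550.541748046875, 60.089630126953125), (127.6531753540039, 176.50082397460938), 8.65487003326416)
shift [-0.01  0.8  -0.09] turn [-0.    -0.002  0.001]
```

View pics/s_c.png

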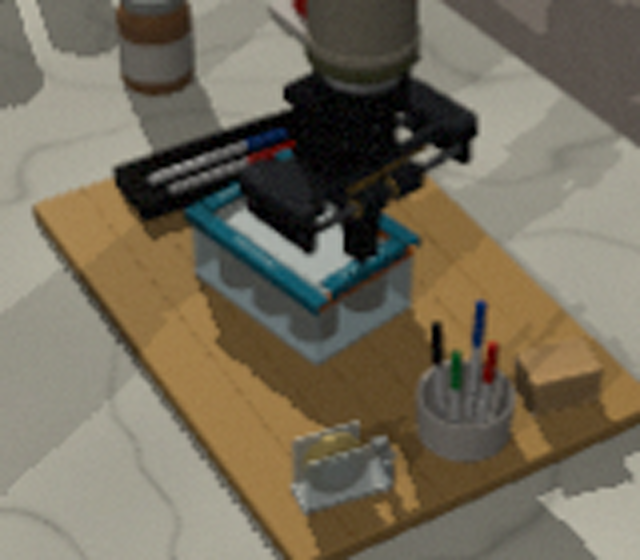

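View pics/w_c.png

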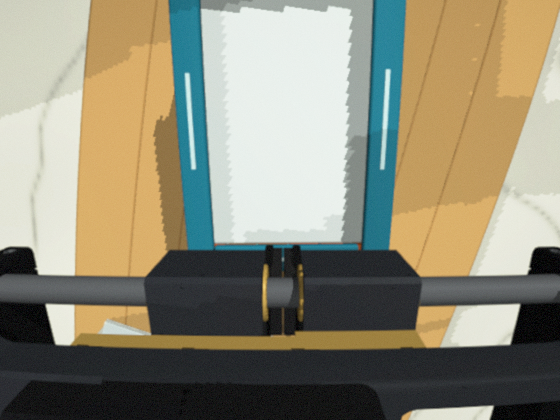

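The side crop shows no orange under the near section any more, and the fingertips are over the middle of the right one (crop 360,255). Pressing right.

Call:
{"op": "play_rows", "data": {
  "rows": [
    {"x": 0,"y": 0.6,"z": -0.1,"wx": 0,"wy": 0,"wz": 0,"claw": 1},
    {"x": 0,"y": 0.3,"z": 0,"wx": 0,"wy": 0,"wz": 0,"claw": 1},
    {"x": 0,"y": 0.2,"z": 0,"wx": 0,"wy": 0,"wz": 0,"claw": 1},
    {"x": 0,"y": 0,"z": 0,"wx": 0,"wy": 0,"wz": 0,"claw": 1}
  ]
}}

```text
t: 8.6
tcp_pos: [0.5628, -0.0125, 0.0954]
eef_rot: [[0.991, -0.0, -0.132], [0.132, -0.0, 0.991], [-0.0, -1.0, 0.0]]
contact_force: [-1.1, 1.0, 3.1]
gripper_width: 0.0004
```

Call:
{"op": "play_rows", "data": {
  "rows": [
    {"x": 0,"y": 0.2,"z": 0,"wx": 0,"wy": 0,"wz": 0,"claw": 1},
    {"x": 0,"y": 0.2,"z": 0,"wx": 0,"wy": 0,"wz": 0,"claw": 1},
    {"x": 0,"y": 0,"z": 0,"wx": 0,"wy": 0,"wz": 0,"claw": 1}
  ]
}}

```text
t: 8.98
tcp_pos: [0.5628, -0.0124, 0.0912]
eef_rot: [[0.991, -0.0, -0.132], [0.132, 0.0, 0.991], [-0.0, -1.0, 0.0]]
contact_force: [-0.4, -0.0, -0.1]
gripper_width: 0.0004
```

Call:
{"op": "play_rows", "data": {
  "rows": [
    {"x": 0,"y": 0.2,"z": 0,"wx": 0,"wy": 0,"wz": 0,"claw": 1},
    {"x": 0,"y": 0,"z": 0,"wx": 0,"wy": 0,"wz": 0,"claw": 1}
  ]
}}

```text
t: 9.22
tcp_pos: [0.5631, -0.0124, 0.0904]
eef_rot: [[0.991, 0.0, -0.132], [0.132, 0.001, 0.991], [0.0, -1.0, 0.0]]
contact_force: [-4.7, 0.9, 9.8]
gripper_width: 0.0006
```

Call:
{"op": "play_rows", "data": {
  "rows": [
    {"x": 0,"y": -2,"z": 0,"wx": 0,"wy": 0,"wz": 0,"claw": 1},
    {"x": 0,"y": -1.9,"z": 0,"wx": 0,"wy": 0,"wz": 0,"claw": 1},
    {"x": 1.7,"y": 0,"z": 2.5,"wx": 0,"wy": 0,"wz": 0,"claw": 1},
    {"x": 1.7,"y": 0,"z": 2.5,"wx": 0,"wy": 0,"wz": 0,"claw": 1},
    {"x": 1.6,"y": 0,"z": 2.5,"wx": 0,"wy": 0,"wz": 0,"claw": 1},
    {"x": 0,"y": 1.2,"z": 0,"wx": 0,"wy": 0,"wz": 0,"claw": 1},
    {"x": 0,"y": 1.0,"z": 0,"wx": 0,"wy": 0,"wz": 0,"claw": 1},
    {"x": 0,"y": 0,"z": 0,"wx": 0,"wy": 0,"wz": 0,"claw": 1},
    {"x": 0,"y": 0,"z": 0,"wx": 0,"wy": 0,"wz": 0,"claw": 1}
  ]
}}

```text
t: 10.35
tcp_pos: [0.6026, 0.0677, 0.1068]
eef_rot: [[0.991, 0.0, -0.13], [0.13, -0.0, 0.991], [0.0, -1.0, -0.0]]
contact_force: [0.2, 0.0, 0.1]
gripper_width: 0.0005
```

```bash
python3 look.py d;python3 plan.py .6025 .069 .099 7.7 1
python3 - <<'E'
from h import *
c=np.load("side_d.npz"); cv2.imwrite("pics/s_d.png",cv2.resize(c["image"][150:290,200:360],None,fx=4,fy=4,interpolation=cv2.INTER_CUBIC)[:,:,::-1])
E
```

```text
[0.6026 0.0677 0.1068] 10.35
top 256 ((551.4608154296875, 61.8253288269043), (117.62850952148438, 163.9113311767578), 8.629105567932129)
side 470 ((553.3827514648438, 56.68032455444336), (130.38209533691406, 175.8855438232422), 7.504082202911377)
shift [-0.02  0.8   0.08] turn [-0.    -0.003  0.001]
```

View pics/s_d.png

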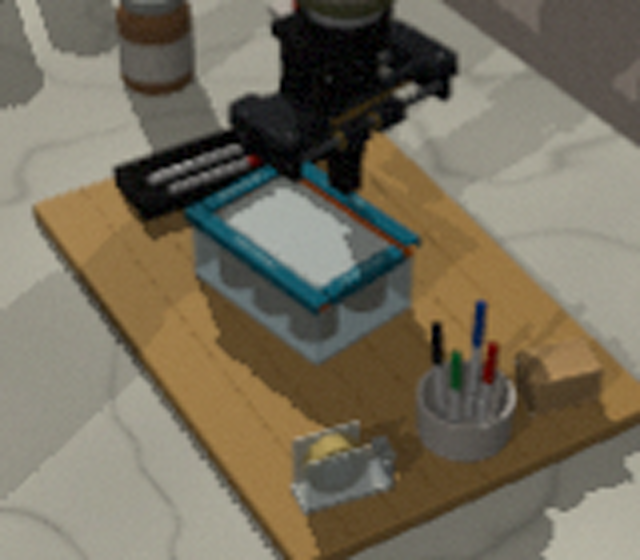

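View pics/w_d.png

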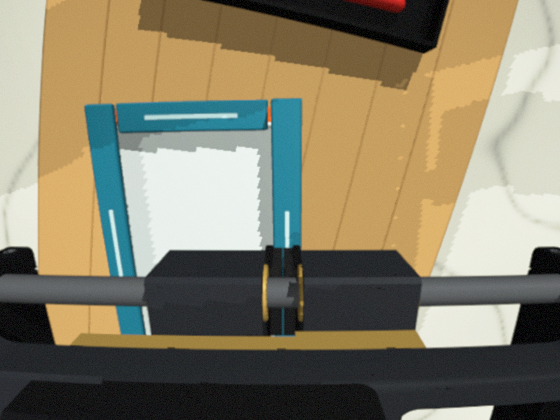

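The side crop shows orange only under the far section now, and the tip is above that section's middle (crop 347,188). Pressing far.

Call:
{"op": "play_rows", "data": {
  "rows": [
    {"x": 0,"y": 0.6,"z": 0.1,"wx": 0,"wy": 0,"wz": 0,"claw": 1},
    {"x": 0,"y": 0.3,"z": 0,"wx": 0,"wy": 0,"wz": 0,"claw": 1},
    {"x": 0,"y": 0.2,"z": 0,"wx": 0,"wy": 0,"wz": 0,"claw": 1},
    {"x": 0,"y": 0,"z": 0,"wx": 0,"wy": 0,"wz": 0,"claw": 1}
  ]
}}

```text
t: 11.0
tcp_pos: [0.6023, 0.0697, 0.0955]
eef_rot: [[0.991, -0.0, -0.132], [0.132, 0.0, 0.991], [-0.0, -1.0, 0.0]]
contact_force: [-2.6, 0.6, 3.2]
gripper_width: 0.0002
```

Call:
{"op": "play_rows", "data": {
  "rows": [
    {"x": 0,"y": 0.2,"z": 0,"wx": 0,"wy": 0,"wz": 0,"claw": 1},
    {"x": 0,"y": 0.2,"z": 0,"wx": 0,"wy": 0,"wz": 0,"claw": 1},
    {"x": 0,"y": 0,"z": 0,"wx": 0,"wy": 0,"wz": 0,"claw": 1}
  ]
}}

```text
t: 11.38
tcp_pos: [0.6023, 0.0694, 0.0912]
eef_rot: [[0.991, -0.0, -0.132], [0.132, -0.0, 0.991], [-0.0, -1.0, -0.0]]
contact_force: [0.2, -0.6, 0.0]
gripper_width: 0.0006
```

Call:
{"op": "play_rows", "data": {
  "rows": [
    {"x": 0,"y": 0.2,"z": 0,"wx": 0,"wy": 0,"wz": 0,"claw": 1},
    {"x": 0,"y": 0,"z": 0,"wx": 0,"wy": 0,"wz": 0,"claw": 1}
  ]
}}

```text
t: 11.62
tcp_pos: [0.6027, 0.0694, 0.0904]
eef_rot: [[0.991, 0.0, -0.131], [0.131, 0.0, 0.991], [0.0, -1.0, 0.0]]
contact_force: [-3.7, -0.3, 7.7]
gripper_width: 0.0006
```

Call:
{"op": "play_rows", "data": {
  "rows": [
    {"x": 0,"y": -2,"z": 0,"wx": 0,"wy": 0,"wz": 0,"claw": 1},
    {"x": 0,"y": -5,"z": 0,"wx": 0,"wy": 0,"wz": 0,"claw": 1},
    {"x": 0,"y": -5,"z": 0,"wx": 0,"wy": 0,"wz": 0,"claw": 1},
    {"x": -2,"y": -3,"z": 4,"wx": 0,"wy": 0,"wz": 0,"claw": 1},
    {"x": -2,"y": 0,"z": 5,"wx": 0,"wy": 0,"wz": 0,"claw": 1},
    {"x": -2,"y": 0,"z": 5,"wx": 0,"wy": 0,"wz": 0,"claw": 1},
    {"x": -2,"y": 0,"z": 5,"wx": 0,"wy": 0,"wz": 0,"claw": 1},
    {"x": -2,"y": 0,"z": 5,"wx": 0,"wy": 0,"wz": 0,"claw": 1},
    {"x": -2,"y": 0,"z": 4,"wx": 0,"wy": 0,"wz": 0,"claw": 1},
    {"x": 0,"y": 0,"z": 0,"wx": 0,"wy": 0,"wz": 0,"claw": 1},
    {"x": 0,"y": 0,"z": 0,"wx": 0,"wy": 0,"wz": 0,"claw": 1}
  ]
}}

```text
t: 13.0
tcp_pos: [0.4472, 0.3305, 0.2395]
eef_rot: [[0.991, 0.0, -0.131], [0.131, -0.0, 0.991], [0.0, -1.0, -0.0]]
contact_force: [0.5, -0.9, 0.0]
gripper_width: 0.0007
```

```bash
python3 look.py e
python3 - <<'E'
from h import *
for n in("side","top"):
    a=np.load(f"{n}0.npz");b=np.load(f"{n}_e.npz")
    for z,c in (("0",a),("e",b)):
        m=teal(c["image"]); x0,y0,x1,y1=(230,165,310,230) if n=="top" else (235,175,315,245); mm=np.zeros_like(m); mm[y0:y1,x0:x1]=m[y0:y1,x0:x1]
        mm=cv2.erode(mm,np.ones((2,2),np.uint8)); v=np.argwhere(mm)[:,::-1];o,d=ray(c,v);p=o+d*c["depth"][v[:,1],v[:,0]][:,None]
        k=(p[:,2]<.12)&(p[:,2]>.07);p=p[k]; t=np.radians(7.7); l=(p[:,:2]-[.5527,.0622])@np.array([[np.cos(t),-np.sin(t)],[np.sin(t),np.cos(t)]])
        print(n,z,{q:(np.median(p[i,2]).round(4),int(i.sum())) for q,i in dict(near=(abs(l[:,0]+.051)<.01)&(abs(l[:,1])<.07),far=(abs(l[:,0]-.051)<.01)&(abs(l[:,1])<.07),left=(abs(l[:,1]-.076)<.01)&(abs(l[:,0])<.035),right=(abs(l[:,1]+.076)<.01)&(abs(l[:,0])<.035)).items()})
    c=b["image"]; x0,y0,x1,y1=(200,150,360,270)
    cv2.imwrite(f"pics/{n}_e.png",cv2.resize(c[y0:y1,x0:x1],None,fx=5,fy=5,interpolation=cv2.INTER_CUBIC)[:,:,::-1])
E
```

```text
[0.4472 0.3305 0.2395] 13.0
top 820 ((551.3336791992188, 61.8883056640625), (116.2752456665039, 164.9246368408203), 8.073899269104004)
side 523 ((550.0551147460938, 57.341129302978516), (123.95645141601562, 173.70614624023438), 7.5040812492370605)
side 0 {'near': (np.float64(0.0982), 114), 'far': (np.float64(0.0989), 71), 'left': (np.float64(0.0984), 37), 'right': (np.float64(0.0978), 42)}
side e {'near': (np.float64(0.0909), 126), 'far': (np.float64(0.0918), 78), 'left': (np.float64(0.0911), 43), 'right': (np.float64(0.091), 40)}
top 0 {'near': (np.float64(0.0968), 191), 'far': (np.float64(0.0966), 158), 'left': (np.float64(0.0965), 80), 'right': (np.float64(0.0962), 86)}
top e {'near': (np.float64(0.0893), 193), 'far': (np.float64(0.0898), 165), 'left': (np.float64(0.0895), 78), 'right': (np.float64(0.09), 80)}
```

View pics/side_e.png

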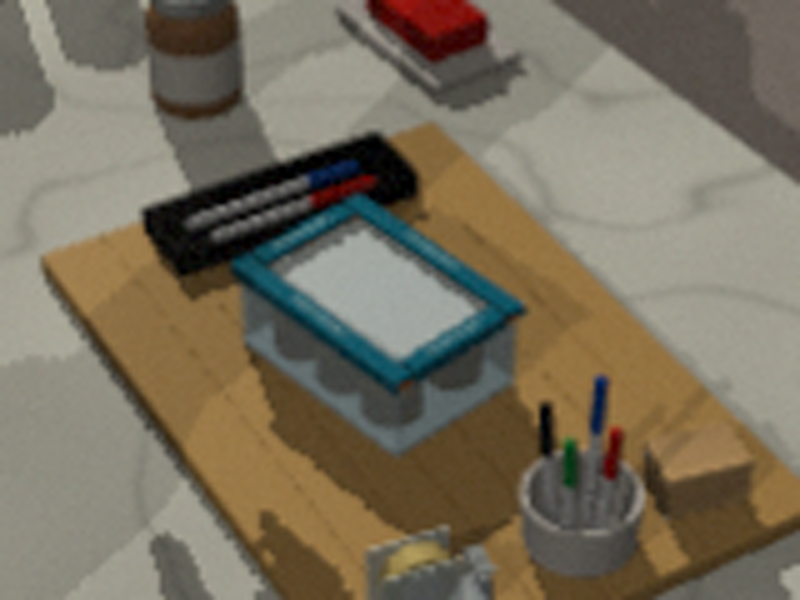

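View pics/top_e.png

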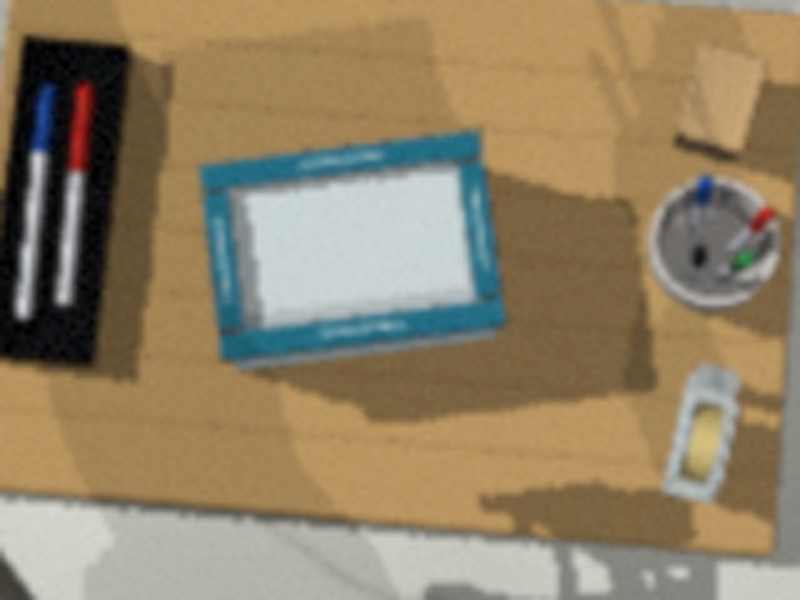

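All four sections now measure 7 mm lower in both views, and orange shows only as a dot at the near-right corner seam. The box and its neighbours are where they were, so I'm handing in.

```bash
python3 -c "
from rig import arm
print(arm.job_done())"
```

```text
the job is handed in; nothing more can be done
None
```

I pressed all four rim sections shut with the closed fingertips, going round left, near, right, far. The job was handed in at about 13 s with the arm clear of everything.

**Each press:** The fingers met each rim at about 0.096 m. The resistance had gone by about 0.091–0.093 m, and the rim was then solid at 0.090 m, the height given for shut. The highest upward force I read was about 20 N, on the left section.

**Final pictures:** All four sections read 6–7.5 mm lower in depth, in both the top and side views: about 0.097 to 0.090 m from the top, and 0.098 to 0.091 m from the side.

**Box and other things:**
- From the top, the box's centre and angle match the start within 1 mm, so it stayed put.
- The side view's fit of the rim shifted a few millimetres between pictures. It covers few pixels, so I trusted the top view.
- The ramekin, pine block, tape dispenser and pen tray look undisturbed; I checked these by eye only.

**Not settled:** A tiny orange dot still shows at the near-right corner seam in the side view. I took it for the seal seen through the gap between sections, because the depth readings show both neighbouring sections fully down.

My first move call was refused because some keys were missing. Nothing moved, and I resent it in full.

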